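# Set up the tea corner's menu slate

## Task

Get the tea corner ready. First swing the lamp arm aside so that no part of its shade is above the easel, then take the wood-framed slate out of the rack and set it gently on the easel, centred, with its lower edge on the narrow ledge and its back flat against the sloping rest. Next stand the tall white canister upright on the narrow raised shelf beside the glass jar, centred across the shelf's depth, and last swing the lamp back so that its shade is right over the middle of the slate; drop or tip nothing, and leave the paddle board, the glass jar and the mug where they are.

Things in the scene. Friction and masses are not known exactly. Their poses are not given: they have to be found in the camera images.
- slate: Blank grey slate in a light wooden frame, 160 mm wide (its y), 120 mm high (its z), 16 mm thick (its x), both faces alike, about 0.3 kg. Origin: middle of its lower edge (underside centre). At the start it stands upright in one of the rack's two slots, lower edge 10 mm above the counter. Take it from above by its top edge, across the thickness.
- rack: Fixed light-wood rack, 130 x 180 mm foot 10 mm thick, with two upright slots 20 mm wide, 90 mm apart, centred at x = -45 and +45 mm, running along its y; slot walls reach 50 mm above the counter. Holds the slate and the paddle board, in either order. Origin: underside centre, on the counter.
- paddle: Bystander: dark wooden paddle board standing in the other slot, 130 mm wide, 16 mm thick (x), with a 34 mm wide handle upward, 181 mm high in all. Origin: underside centre.
- easel_rest: Sloping rest of the fixed wooden easel, 170 mm wide, 65 high, leaning back 0.35 rad. Origin: corner where the ledge's upper face meets the rest's front face, mid-width, 60 mm above the counter. z: up along the face; x: into the rest; y: along the ledge. Ledge from x = 0 to -33 mm, with a front lip 10 mm high, 5 thick (28 mm free). A seated slate has its origin at x = -8, z = 0 mm, axes parallel.
- easel_spot (a point): Middle of the slate when it is properly seated on the easel (60 mm up the rest, 8 mm before it).
- lamp_knob (a point): Upright brass knob, 18 mm diameter, free to grip 15 mm either way of this point (302 mm up), on top of the lamp's shade, over its centre. Its x axis points along the arm to the hinge, a vertical axis 270 mm away on the fixed post behind the easel; swings over 1 rad either way, stays where left. Shade dark steel, 90 mm across, underside 215 mm up; arm a level 14 mm bar 262 mm up.
- canister: Tall white ceramic canister with lid, closed round cylinder, 60 mm diameter, 105 mm high, about 0.4 kg, standing on the counter at the start. Origin: underside centre.
- riser: Fixed narrow raised wooden shelf: top board 48 mm deep (its x), 220 mm long (its y), upper face 80 mm above the counter. Origin: on the counter under its centre. The glass jar stands on one half, the other half is free.
- jar: Bystander: short glass jar with a wooden lid, 58 mm diameter, 76 mm high, on the raised shelf. Origin: underside centre.
- mug: Bystander: grey-green mug, 76 mm diameter, 85 mm high, on the counter behind the raised shelf. Origin: underside centre.

How it is judged:
By the outcome, as a careful person would: the job done as asked, in the order asked, and still so for the second after the job is handed in, with the robot touching nothing.
It also fails if it takes over 72 s, if anything falls off the work surface, if the arm or the gripper's body presses on something with over 40 N, if the wrist force passes 120 N, or if a joint passes its speed limit or range.

## Robot

A 7-joint arm with a two-finger parallel gripper is mounted at the origin on the work surface. World frame = base frame: x ahead of the robot, y to its left, z up, the work surface at z = 0. Lengths are in m, angles in rad, forces in N, time in s.
With the tool pointing down it reaches from about 0.4 to 0.85 m from the base axis. Payload 4.5 kg.
Tool frame: the origin (TCP) lies midway between the tips of the shut fingers; the grasp point (between the pads) lies 19 mm behind it; z points along the fingers, y is the line along which they close (so a half turn about z gives the same grasp; the last joint's range is limited). The gripper opens to 88 mm and grips with 3 to 60 N. Pads are 18 mm wide; open, the fingers measure 123 mm over their backs; the gripper's body (75 mm by 187 mm) begins 45 mm behind the grasp point.
Start: joints at [1.358, 0.689, -0.195, 1.565, 0.157, 0.902, -0.215], TCP at [0.153, -0.606, 0.239] pointing down, gripper open.
Joint ranges: [-3.01, 3.01], [-0.46, 2.08], [-1.47, 1.51], [0.13, 2.56], [-1, 4.14], [0.04, 2.09], [-2.66, 2.66]. Speed limits (rad/s): [2.57, 2.57, 3.14, 3.14, 3.14, 3.14, 3.14].

## Interface

Orientations are given as a unit quaternion [x, y, z, w].
In Python, from plant import sensors, eyes, finish_job gives the robot as it stands.
- The arm moves only by the tool send_rows, never from a script. Its argument "rows" is text: rows parted by semicolons, each of 4 numbers parted by spaces: the shift along the tool's x, y, z normalised to -1 to 1, where 1 is 30 cm, then the turn about the tool's z normalised to -1 to 1, where 1 is 2 pi rad. A call has 1 to 10 rows; each row is the pose to reach, as a shift and turn from the pose commanded when the call began, along the tool's axes at that moment, turning the shorter way round; what a row does not reach only later rows make up. A row lasts 1/12 s, in which the tool goes at most 41.7 mm and 7.16 degrees, less where a joint would pass 70% of its speed; a pose out of reach is approached as far as the arm can. A call with a number of a shift or a turn outside -1 to 1 is refused whole. A call with a gripper value outside its range is refused whole. "jaw" is the closure, from -1 (fully open) to 1 (shut), set as the call begins (left out, the last holds). The fingers move at their own pace and stop on an object; "force" is the grip in N (left out, the last holds). Time passes only in rows, so rows that repeat a pose let the fingers close. It gives the time, the measured TCP pose, the force, the opening and the grip force at its end, in the units of the state.
- sensors.get_state(): the state, without advancing time (a new reading comes with each control period).
- eyes.snapshot(name): name is "scene" or "top" or "wrist"; returns (picture, depth): 420x560x3 uint8, red, green, blue; 420x560 float32, m along the optical axis (not along the pixel's ray), 0 where there is no reading.
- eyes.calibration(name): a dict with "fov_y" (degrees; the focal length in pixels is half the picture's height over the tangent of half this angle, whatever the lens; pixels are square), "cx", "cy" (the principal point, pixels), "dist_coeffs" ([k1, k2, p1, p2, k3] as OpenCV has them; the pictures are not rectified), "world_from_camera" (4x4, takes a point from camera to world coordinates). Camera axes: x right, y down, z forward; pixel columns grow to the right and rows downward; lengths in m; the calibration is good to about 2 mm. A picture is of the moment at which its call begins: read the wrist's pose just before it. calibration takes no time and is no camera call; for the wrist camera it gives the pose at the moment of the call.
- finish_job(): hands the job in; it is judged then, once.
The state is a dict: "clock": time; "q": joint angles; "qd": joint speeds; "joint_torque": joint torques, N m; "tool_pos": TCP position; "eef_rot": TCP orientation; "contact_force": force on the tool from outside, world axes, zero at the start; "moment": the same for the moment, N m; "opening": opening from 0.0 (shut) to 1.0 (fully open); "finger_force": force on a finger pad.
Only numpy, scipy, OpenCV 4.12 (cv2) and the standard library are available. Lean on these libraries where they do the work, as an engineer would, in place of code of your own. Each camera call takes 0.05 s, during which the arm holds its last target. There are 200 camera calls.

## Working session

There is one attempt and no reset: what is moved stays moved. The work goes in short steps, Python scripts to look and compute and a tool call to move; the robot and the scene stay as the last step left them, time stands still between calls to the robot, and variables do not carry over. Pictures are saved under pics/ and viewed, at most 10 in all, crops included, and the job is handed in when it is done.

Besides the shell and the picture viewer there is one more tool, called after "Call:" by a JSON object that holds its "api" and its "payload". send_rows: Moves the arm, as the interface text tells. Scaled input: -1 to 1 covers 30 cm each way for a shift and 2 pi rad each way for a turn. Its arguments: {"type":"object","properties":{"rows":{"type":"string"},"jaw":{"type":"number"},"force":{"type":"number"}},"required":["rows"]}

```bash
mkdir -p pics; cat > h.py <<'E'
import numpy as np, cv2
from plant import sensors, eyes
def snap(n,save=None):
    c=eyes.calibration(n); im,d=eyes.snapshot(n)
    if save: cv2.imwrite('pics/'+save,im[:,:,::-1])
    return im,d,c
def cloud(im,d,c):
    h,w=d.shape; f=h/2/np.tan(np.radians(c['fov_y'])/2)
    K=np.array([[f,0,c['cx']],[0,f,c['cy']],[0,0,1]])
    u,v=np.meshgrid(np.arange(w),np.arange(h))
    p=cv2.undistortPoints(np.stack([u,v],-1).reshape(-1,1,2).astype(float),K,np.array(c['dist_coeffs'],float)).reshape(h,w,2)
    P=np.dstack([p*d[...,None],d]); T=np.array(c['world_from_camera'])
    W=P@T[:3,:3].T+T[:3,3]; W[d<=0]=np.nan
    return W
E
python3 - <<'E'
from h import *
for n in('scene','top'):
    im,d,c=snap(n,n+'0.png'); W=cloud(im,d,c); np.savez(n+'0.npz',im=im,d=d,W=W)
    print(n,np.round(c['world_from_camera'],3).tolist(),c['fov_y'])
    print((d>0).mean())
s=sensors.get_state();print(s)
E
```

```text
scene [[-0.056, 0.574, -0.817, 1.374], [0.998, 0.021, -0.053, 0.068], [-0.013, -0.819, -0.574, 0.805], [0.0, 0.0, 0.0, 1.0]] 48.45147532280937
0.9959608843537415
top [[-0.103, -0.973, 0.205, 0.307], [-0.995, 0.101, -0.017, 0.008], [-0.004, -0.206, -0.979, 1.2], [0.0, 0.0, 0.0, 1.0]] 55.81161807796351
0.9961649659863946
{'clock': 0.1, 'q': array([ 1.35782911,  0.68986912, -0.19452232,  1.56619922,  0.15732946,
        0.90252228, -0.21509531]), 'qd': array([ 4.78133186e-05, -2.23457332e-03, -1.02593163e-04, -4.41496702e-03,
        2.34510921e-03, -9.14101413e-04, -5.87441685e-04]), 'joint_torque': array([-3.76343916e-03, -5.28499711e+01, -1.27197616e+00, -1.53837883e+01,
       -5.26232400e-02,  1.99127280e-03,  8.26418272e-05]), 'tool_pos': array([ 0.15248569, -0.60554593,  0.23802052]), 'eef_rot': array([ 9.92391667e-01,  1.23118379e-01, -1.69457860e-04, -7.84021941e-04]), 'contact_force': array([-0.1337179 , -0.60698096, -0.35095244]), 'moment': array([0.02898295, 0.02521881, 0.00376155]), 'finger_force': 0.0, 'opening': 0.9995090028151286}
```

View pics/scene0.png

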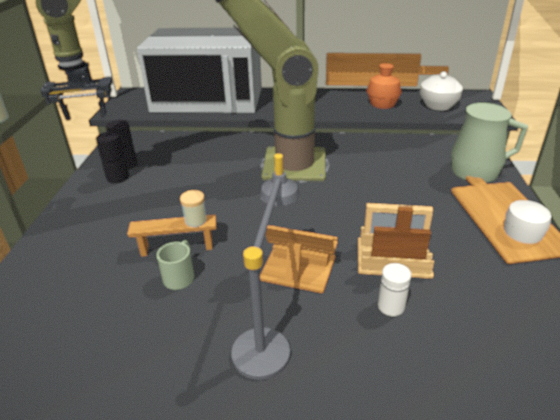

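View pics/top0.png

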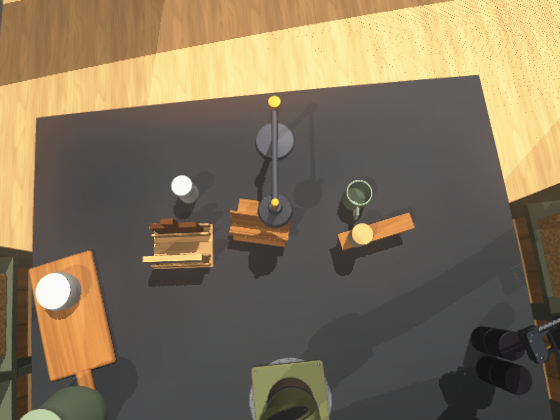

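The scene view looks back at the robot: knob at (279,163), hinge cap at (253,258), easel back at (300,250), slate behind the paddle in the rack at (398,240), canister at (394,290), shelf and jar at (175,225). In the top view the slate is in the robot-side slot at (180,258), the canister at (182,186), the easel at (262,225) and the knob at (275,203).

```bash
cat > m.py <<'E'
from h import *
T=np.load('top0.npz');S=np.load('scene0.npz')
def sel(D,box,z0,z1,col=None):
    u0,u1,v0,v1=box; m=np.zeros(D['d'].shape,bool); m[v0:v1,u0:u1]=1
    z=D['W'][...,2]; m&=(z>z0)&(z<z1)
    if col:
        hsv=cv2.cvtColor(D['im'],cv2.COLOR_RGB2HSV); m&=col(hsv)
    return D['W'][m]
def rep(n,P):
    if len(P)<5: print(n,len(P));return
    r=cv2.minAreaRect(P[:,:2].astype(np.float32)*1000)
    print(n,len(P),'med',np.round(np.median(P,0),4),'rect',np.round(r[0],1),np.round(r[1],1),round(r[2],1),'z',np.round(np.percentile(P[:,2],[2,98]),3))
yel=lambda h:(h[...,0]>15)&(h[...,0]<32)&(h[...,1]>150)&(h[...,2]>100)
rep('knobT',sel(T,(260,290,190,220),.285,.4,yel)); rep('knobS',sel(S,(265,292,145,180),.28,.4,yel))
rep('hingeT',sel(T,(260,290,90,112),.2,.5,yel)); rep('hingeS',sel(S,(235,270,240,275),.2,.5,yel))
rep('shadeT',sel(T,(250,300,185,235),.2,.255))
rep('armT',sel(T,(260,290,110,190),.255,.285))
rep('canT',sel(T,(160,210,165,210),.095,.12)); rep('canS',sel(S,(370,420,255,325),.02,.12))
rep('jarT',sel(T,(340,385,215,250),.145,.18)); rep('jarS',sel(S,(170,215,185,230),.14,.18))
rep('riserT',sel(T,(325,425,205,255),.07,.09)); rep('riserS',sel(S,(120,225,205,260),.074,.084))
rep('mugT',sel(T,(335,385,170,225),.07,.1))
rep('slate topT',sel(T,(135,220,235,275),.115,.14)); rep('slate topS',sel(S,(355,440,195,270),.122,.14,lambda h:h[...,0]>10))
rep('rackT foot',sel(T,(135,225,210,275),.003,.014)); rep('rack wallsT',sel(T,(135,225,210,275),.045,.054))
rep('rack wallsS',sel(S,(350,440,195,280),.045,.054)); rep('rackS foot',sel(S,(350,440,195,285),.004,.014))
rep('paddle top',sel(T,(135,225,200,275),.15,.2)); rep('paddle',sel(S,(355,440,195,280),.06,.2))
rep('ledgeT',sel(T,(215,300,190,255),.05,.066)); rep('lipT',sel(T,(215,300,190,255),.066,.074))
rep('restT',sel(T,(215,300,190,255),.075,.14)); rep('restS',sel(S,(255,345,220,290),.08,.14)); rep('restSedge',sel(S,(255,345,220,290),.116,.14));
E
python3 m.py
```

```text
knobT 55 med [ 0.5048 -0.0076  0.3165] rect [505.8  -7.6] [15.6 14.7] 57.7 z [0.293 0.32 ]
knobS 135 med [ 0.5128 -0.0104  0.3028] rect [509.1 -10.5] [16.1 16.5] 20.6 z [0.281 0.32 ]
hingeT 107 med [ 0.771  -0.0311  0.2776] rect [774.4 -33. ] [27.9 30.3] 84.2 z [0.266 0.281]
hingeS 347 med [ 0.7848 -0.0344  0.2774] rect [777.6 -35.1] [31.2 30.1] 72.5 z [0.256 0.281]
shadeT 739 med [ 0.4947 -0.0037  0.2421] rect [503.7  -7.4] [88.7 81.3] 85.6 z [0.219 0.254]
armT 432 med [ 0.6549 -0.0211  0.268 ] rect [653.2 -21.3] [ 13.5 211.1] 84.8 z [0.262 0.272]
canT 349 med [0.6304 0.2467 0.105 ] rect [631.9 247.6] [59.9 56.8] 39.9 z [0.097 0.109]
canS 1791 med [0.6377 0.2469 0.0571] rect [586.1 253.4] [121.  154.5] 79.2 z [0.022 0.108]
jarT 381 med [ 0.4323 -0.2324  0.1562] rect [ 433.3 -232.9] [55.6 57. ] 38.0 z [0.151 0.16 ]
jarS 360 med [ 0.443  -0.2335  0.1564] rect [ 433.6 -236.2] [59.1 59.2] 64.0 z [0.141 0.16 ]
riserT 922 med [ 0.4501 -0.3195  0.0802] rect [ 477.5 -285.6] [112.7 220.4] 10.6 z [0.073 0.085]
riserS 1060 med [ 0.4586 -0.3002  0.0806] rect [ 505.3 -281.9] [173.1 219.4] 11.5 z
[... 633 characters left out ...]
] rect [369.2 301.6] [267.6 391.7] 88.1 z [0.004 0.013]
paddle top 136 med [0.5103 0.2718 0.1895] rect [513.3 274. ] [34.8 16.7] 84.4 z [0.154 0.194]
paddle 3411 med [0.5175 0.2637 0.1067] rect [529.3 282.4] [246.1 158.2] 2.2 z [0.063 0.19 ]
ledgeT 363 med [0.4869 0.0411 0.0633] rect [512.2  34.9] [170.1 103.9] 76.0 z [0.059 0.066]
lipT 267 med [0.4784 0.045  0.0687] rect [480.9  42. ] [167.1  40.2] 76.0 z [0.066 0.074]
restT 515 med [0.5117 0.0659 0.0905] rect [507.   35.9] [170.1  89.1] 76.7 z [0.075 0.123]
restS 969 med [0.5192 0.0294 0.1024] rect [512.2  32.1] [170.1  97.8] 76.5 z [0.081 0.123]
restSedge 222 med [0.5197 0.0377 0.1205] rect [518.5  35.2] [161.3  12.7] 75.5 z [0.116 0.124]
```

```bash
cat >> h.py <<'E'
def tool():
    from scipy.spatial.transform import Rotation as R
    s=sensors.get_state(); return s,s['tool_pos'],R.from_quat(s['eef_rot']).as_matrix()
def rows(*tg):
    """targets (x,y,z,deg of tool y, mod 180) -> normalised row per target + steps needed"""
    s,p,M=tool(); a=np.degrees(np.arctan2(M[1,1],M[0,1])); pp=np.array(p); pt=0
    print('at',np.round(p,4),'ydeg',round(a,1),'t',round(s['clock'],2),'q7',round(s['q'][6],2))
    for t in tg:
        d=M.T@(np.array(t[:3])-p)/.3; th=-((t[3]-a+90)%180-90)
        n=max(np.linalg.norm(np.array(t[:3])-pp)/.0417,abs(th-pt)/7.16); pp=np.array(t[:3]);pt=th
        print(' '.join('%.4f'%v for v in d),'%.4f'%(th/360),'steps %.1f'%n)
E
cat > e.py <<'E'
from m import *
print('----')
def rest(D,box,yaw):
    P=sel(D,box,.076,.119); c,s=np.cos(yaw),np.sin(yaw)
    return P
for D,box in((T,(215,300,190,255)),):
    P=sel(D,box,.072,.118)
    # RANSAC plane leaning
    rng=np.random.default_rng(0);best=None
    for _ in range(500):
        a=P[rng.choice(len(P),3,False)]; n=np.cross(a[1]-a[0],a[2]-a[0]); l=np.linalg.norm(n)
        if l<1e-6: continue
        n/=l; k=abs((P-a[0])@n)<.0015
        if best is None or k.sum()>best.sum(): best=k
    Q=P[best]; m=Q.mean(0); n=np.linalg.svd(Q-m)[2][2]; n*=np.sign(n[0])
    print('plane',len(P),best.sum(),n,'lean',np.arcsin(-n[2]),'yaw',np.degrees(np.arctan2(n[1],n[0])))
    yaw=np.arctan2(n[1],n[0])
    # point at z=.06 on plane nearest to mid
    y=np.array([-np.sin(yaw),np.cos(yaw)]); 
    for nm,R in(('T',sel(T,box,.05,.125)),('S',sel(S,(255,345,220,290),.08,.125))):
        b=R[:,:2]@y; print(nm,'width ends',np.sort(b)[[2,-3]])
    h=np.array([np.cos(yaw),np.sin(yaw)])
    # n.(p-m)=0 at z=.06: along h
    x0=m[:2]@h-n[2]*(.06-m[2])/np.linalg.norm(n[:2]); print('x0 along h',x0, 'y',y)
for nm,D,box,z in(('riserT',T,(325,425,205,255),(.076,.084)),('riserS',S,(120,225,205,260),(.0765,.0835))):
    P=sel(D,box,*z,col=lambda h:(h[...,0]<25)&(h[...,1]>80))
    for _ in range(6):
        c=np.median(P[:,:2],0); yw=np.radians(11); x=np.array([np.cos(yw),np.sin(yw)]); y=np.array([-x[1],x[0]])
        k=abs((P[:,:2]-c)@x)<.032; P=P[k]
    rep(nm,P)
E
python3 e.py | sed -n '/----/,$p'
python3 -c "
from h import *
rows((.15,-.6,.37,-75),(.30,-.32,.37,-40),(.506,-.009,.37,0),(.506,-.009,.287,0))"
```

```text
----
plane 501 250 [ 0.90780895 -0.22052602 -0.35672284] lean 0.3647575884877904 yaw -13.653883833242654
T width ends [0.06991045 0.23926634]
S width ends [0.06993116 0.23689286]
x0 along h 0.47004699754788787 y [0.23605609 0.97173943]
riserT 810 med [ 0.4496 -0.3237  0.0803] rect [ 445.9 -291.6] [ 48.3 220.3] 10.7 z [0.077 0.084]
riserS 825 med [ 0.4535 -0.3138  0.0808] rect [ 447.3 -293.7] [ 54.7 219.4] 11.5 z [0.077 0.083]
at [ 0.1525 -0.6055  0.238 ] ydeg -75.9 t 0.1 q7 -0.22
-0.0036 -0.0207 -0.4399 -0.0024 steps 3.2
0.7093 -0.8035 -0.4387 -0.0996 steps 7.6
1.6285 -1.6410 -0.4375 -0.2107 steps 8.9
1.6285 -1.6405 -0.1609 -0.2107 steps 2.0
```

Call:
{"api": "send_rows", "payload": {"rows": "0 0 -0.44 0; 0 0 -0.44 0; 0 0 -0.44 0; 0.71 -0.8 -0.44 -0.1; 0.71 -0.8 -0.44 -0.1; 0.71 -0.8 -0.44 -0.1; 0.71 -0.8 -0.44 -0.1; 0.71 -0.8 -0.44 -0.1; 0.71 -0.8 -0.44 -0.1; 0.71 -0.8 -0.44 -0.1", "jaw": -1}}

```text
clock: 0.93
tool_pos: [0.2873, -0.3453, 0.3699]
eef_rot: [0.906, 0.424, -0.0, -0.0]
contact_force: [-0.3, -0.6, 0.8]
opening: 1.001
finger_force: 0.0
```

```bash
python3 -c "
from h import *
im,d,c=snap('wrist','w1.png'); np.savez('w1.npz',im=im,d=d,W=cloud(im,d,c)); print(c['dist_coeffs'])
rows((.46,-.08,.37,0),(.506,-.009,.37,0),(.506,-.009,.287,0))"
```

```text
[-0.01474075  0.          0.          0.          0.        ]
at [ 0.2922 -0.337   0.3706] ydeg -39.2 t 0.98 q7 -0.11
1.0174 -0.1070 0.0077 -0.1088 steps 7.4
1.2977 -0.1376 0.0092 -0.1088 steps 2.0
1.2962 -0.1373 0.2858 -0.1088 steps 2.0
```

View pics/w1.png

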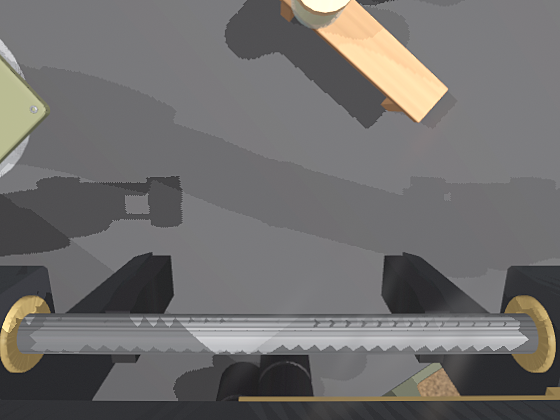

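The wrist view shows the shelf's free end at (420,100), the jar at (320,5) and the fingers at (140,300) and (420,300).

Call:
{"api": "send_rows", "payload": {"rows": "0.9 -0.1 0 -0.11; 0.9 -0.1 0 -0.11; 0.9 -0.1 0 -0.11; 0.9 -0.1 0 -0.11; 0.9 -0.1 0 -0.11; 0.9 -0.1 0 -0.11; 0.9 -0.1 0 -0.11; 0.9 -0.1 0 -0.11; 0.9 -0.1 0 -0.11"}}

```text
clock: 1.73
tool_pos: [0.4373, -0.1201, 0.3698]
eef_rot: [0.708, 0.707, -0.0, -0.0]
contact_force: [-0.8, -0.8, 0.3]
opening: 1.0
finger_force: 0.0
```

```bash
python3 -c "
from h import *
im,d,c=snap('wrist','w2.png'); W=cloud(im,d,c);np.savez('w2.npz',im=im,d=d,W=W)
h=cv2.cvtColor(im,cv2.COLOR_RGB2HSV); m=(h[...,0]>15)&(h[...,0]<32)&(h[...,1]>130)&(W[...,2]>.29)&(W[...,2]<.325)
P=W[m];print(len(P),P.mean(0),P.min(0),P.max(0))
rows((.506,-.009,.37,0),(.506,-.009,.287,0))"
```

```text
15 [ 0.50690998 -0.01581131  0.31085357] [ 0.49960295 -0.01898937  0.29132002] [ 0.51060482 -0.00478339  0.31727536]
at [ 0.4366 -0.1215  0.3697] ydeg -0.3 t 1.78 q7 -0.14
0.3760 0.2297 -0.0017 -0.0007 steps 3.2
0.3762 0.2301 0.2749 -0.0007 steps 2.0
```

View pics/w2.png

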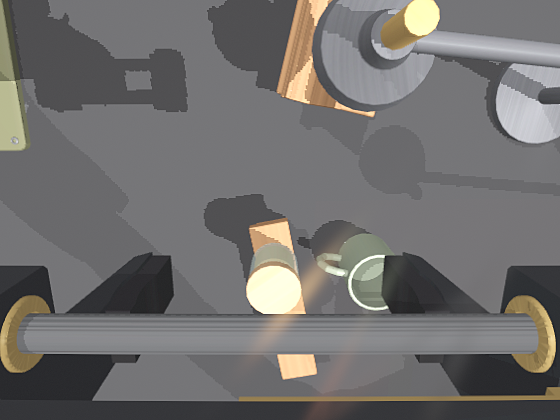

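The wrist view shows the knob at (425,15) over the shade, the jar at (274,285) and the mug at (370,275). This agrees with the top-view knob estimate of (0.507, -0.009).

Call:
{"api": "send_rows", "payload": {"rows": "0.376 0.233 0 0; 0.376 0.233 0 0; 0.376 0.233 0 0; 0.376 0.233 0 0; 0.376 0.233 0.275 0; 0.376 0.233 0.275 0; 0.376 0.233 0.275 0; 0.376 0.233 0.275 0"}}

```text
clock: 2.45
tool_pos: [0.506, -0.0105, 0.2866]
eef_rot: [0.709, 0.705, -0.002, -0.001]
contact_force: [0.6, 0.1, -0.3]
opening: 0.996
finger_force: 0.0
```

Call:
{"api": "send_rows", "payload": {"rows": "0 0 0 0; 0 0 0 0; 0 0 0 0; 0 0 0 0; 0 0 0 0; 0 0 0 0", "jaw": 1, "force": 15}}

```text
clock: 2.95
tool_pos: [0.5078, -0.0084, 0.2882]
eef_rot: [0.709, 0.705, 0.0, 0.0]
contact_force: [-0.1, 0.0, -0.3]
opening: 0.565
finger_force: 0.0
```

```bash
cat > lamp.py <<'E'
from h import *
import sys
# swing by given total angle (deg, + = CCW world) about hinge in n steps, from current pose
ang=float(sys.argv[1]);n=int(sys.argv[2]);H=np.array([.776,-.034])
s,p,M=tool(); a=np.degrees(np.arctan2(M[1,1],M[0,1])); v=p[:2]-H; print('r',np.linalg.norm(v),'az',np.degrees(np.arctan2(v[1],v[0])),'open',s['opening'],s['finger_force'])
v*=.270/np.linalg.norm(v)
t=[]
for i in range(1,n+1):
    th=np.radians(ang*i/n); w=H+np.array([[np.cos(th),-np.sin(th)],[np.sin(th),np.cos(th)]])@v
    t.append((*w,p[2],a+np.degrees(th)))
rows(*t)
E
python3 lamp.py 40 10
```

```text
r 0.26942092048346494 az 174.53926926668507 open 0.5648759573095016 0.0
at [ 0.5078 -0.0084  0.2882] ydeg -0.3 t 2.95 q7 -0.49
-0.0625 -0.0054 0.0000 -0.0111 steps 0.6
-0.1254 -0.0045 0.0000 -0.0222 steps 0.6
-0.1880 0.0007 0.0000 -0.0333 steps 0.6
-0.2500 0.0103 0.0001 -0.0444 steps 0.6
-0.3113 0.0243 0.0001 -0.0556 steps 0.6
-0.3714 0.0424 0.0001 -0.0667 steps 0.6
-0.4302 0.0647 0.0001 -0.0778 steps 0.6
-0.4872 0.0911 0.0002 -0.0889 steps 0.6
-0.5422 0.1214 0.0002 -0.1000 steps 0.6
-0.5950 0.1554 0.0003 -0.1111 steps 0.6
```

Call:
{"api": "send_rows", "payload": {"rows": "0 0 0 0; 0 0 0 0; 0 0 0 0; 0 0 0 0; 0 0 0 0; 0 0 0 0; 0 0 0 0"}}

```text
clock: 3.53
tool_pos: [0.5069, -0.0083, 0.2875]
eef_rot: [0.709, 0.706, -0.001, -0.0]
contact_force: [-2.5, 0.1, 1.3]
opening: 0.203
finger_force: 15.0
```

```bash
python3 lamp.py 40 10|head -2; python3 -c "
from h import *;print(sensors.get_state()['contact_force'])"
```

```text
r 0.2702752031563655 az 174.54453106322026 open 0.20273532889751206 14.99706148635596
at [ 0.5069 -0.0083  0.2875] ydeg -0.3 t 3.53 q7 -0.49
[-2.49589053  0.06227821  1.27477435]
```

Call:
{"api": "send_rows", "payload": {"rows": "-0.0625 -0.005 0 -0.011; -0.125 -0.0045 0 -0.022; -0.188 0.001 0 -0.033; -0.25 0.01 0 -0.044; -0.311 0.024 0 -0.055; -0.371 0.042 0 -0.067; -0.43 0.065 0 -0.078; -0.487 0.091 0 -0.089; -0.542 0.121 0 -0.1; -0.595 0.155 0 -0.111"}}

```text
clock: 4.37
tool_pos: [0.5532, -0.188, 0.2875]
eef_rot: [0.424, 0.906, -0.0, -0.0]
contact_force: [-0.0, 1.3, 0.2]
opening: 0.201
finger_force: 15.0
```

```bash
python3 lamp.py 1 1
```

```text
r 0.2708282049854569 az -145.35034153530412 open 0.2009122430538448 14.999577049165964
at [ 0.5532 -0.188   0.2875] ydeg 39.9 t 4.37 q7 0.43
-0.0159 0.0015 -0.0000 -0.0028 steps 0.1
```

Call:
{"api": "send_rows", "payload": {"rows": "0 0 0 0; 0 0 0 0; 0 0 0 0; 0 0 0 0; 0 0 -0.28 0; 0 0 -0.28 0; 0 0 -0.28 0; 0 0 -0.28 0", "jaw": -1}}

```text
clock: 5.03
tool_pos: [0.5544, -0.1856, 0.3744]
eef_rot: [0.425, 0.905, 0.001, 0.003]
contact_force: [0.4, 0.9, -0.1]
opening: 0.778
finger_force: 0.0
```

```bash
python3 -c "
from h import *
rows((.46,-.05,.38,-3.3),(.43,.12,.38,-3.3))"
```

```text
at [ 0.5544 -0.1856  0.3744] ydeg 39.8 t 5.03 q7 0.5
0.5485 0.0472 -0.0210 0.1196 steps 6.0
1.0481 0.3328 -0.0223 0.1196 steps 4.1
```

Call:
{"api": "send_rows", "payload": {"rows": "0.55 0.05 -0.02 0.12; 0.55 0.05 -0.02 0.12; 0.55 0.05 -0.02 0.12; 0.55 0.05 -0.02 0.12; 0.55 0.05 -0.02 0.12; 0.55 0.05 -0.02 0.12; 0.55 0.05 -0.02 0.12; 0.55 0.05 -0.02 0.12"}}

```text
clock: 5.7
tool_pos: [0.4585, -0.0505, 0.3769]
eef_rot: [0.727, 0.686, -0.001, -0.0]
contact_force: [0.7, 0.4, 0.0]
opening: 1.003
finger_force: 0.0
```

```bash
python3 -c "
from h import *
im,d,c=snap('wrist','w3.png'); W=cloud(im,d,c);np.savez('w3.npz',im=im,d=d,W=W)
im,d,c=snap('top','t3.png'); W=cloud(im,d,c);np.savez('t3.npz',im=im,d=d,W=W)
rows((.44,.1,.38,-3.3),(.427,.3386,.38,-3.3))"; python3 - <<'E'
import cv2,numpy as np
a=cv2.imread('pics/w3.png');b=cv2.imread('pics/t3.png')[90:290,120:440]
b=cv2.resize(b,None,fx=.75,fy=.75);c=np.zeros((570,560,3),np.uint8);c[:420]=a;c[420:,:240]=b;cv2.imwrite('pics/c3.png',c)
E
```

```text
at [ 0.459  -0.0507  0.3769] ydeg -3.4 t 5.8 q7 -0.37
0.4978 -0.0928 -0.0101 -0.0002 steps 3.6
1.2892 -0.1826 -0.0101 -0.0002 steps 5.7
```

View pics/c3.png

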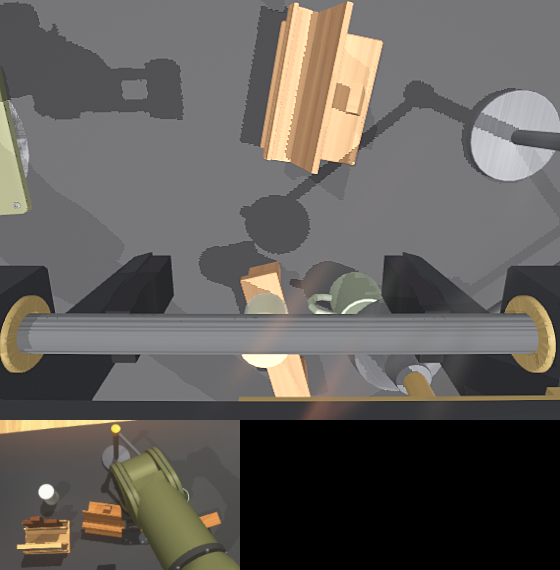

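The wrist view shows the bare easel at (318,85) with its ledge on the robot side (left) and its rest at (340,85). I'll use this cloud to refine the easel pose.

```bash
cat > e2.py <<'E'
from h import *
D=np.load('w3.npz');W=D['W'];m=np.zeros(W.shape[:2],bool);m[0:185,230:390]=1
P=W[m&(W[...,2]>.045)&(W[...,2]<.2)]
for ya in (-13.0,-13.8,-14.5):
  yaw=np.radians(ya);h=np.array([np.cos(yaw),np.sin(yaw)]);y=np.array([-h[1],h[0]])
  q=np.c_[P[:,:2]@h,P[:,:2]@y,P[:,2]]
  lip=q[(q[:,2]>.074)&(q[:,0]<.462)]
  print(ya,'y ends',np.percentile(q[:,1],[.3,99.7]),'front slope',np.polyfit(lip[:,1],lip[:,0],1))
yaw=np.radians(-13.8);h=np.array([np.cos(yaw),np.sin(yaw)]);y=np.array([-h[1],h[0]])
q=np.c_[P[:,:2]@h,P[:,:2]@y,P[:,2]]
for a in np.arange(.425,.515,.004):
    k=(q[:,0]>=a)&(q[:,0]<a+.004)&(abs(q[:,1]-.155)<.06)
    if k.sum()>3: print('%.3f'%(a+.002),k.sum(),np.round(np.percentile(q[k,2],[10,50,90]),4))
k=(q[:,2]>.075)&(q[:,2]<.115)&(q[:,0]>.468)&(abs(q[:,1]-.155)<.07);f=q[k]
A=np.c_[np.ones(k.sum()),f[:,1],f[:,2]-.06];
for _ in range(4):
    s=np.linalg.lstsq(A,f[:,0],rcond=None)[0];r=f[:,0]-A@s;g=abs(r)<max(.0015,r.std());A=A[g];f=f[g]
print('face x = %.4f + %.4f y + %.4f dz'%tuple(s),len(f),'at y=.155:',s[0]+.155*s[1],'lean',np.arctan(s[2]))
# slate
for n in('t3','top0'):
    D=np.load(n+'.npz');W=D['W'];m=np.zeros(W.shape[:2],bool);m[235:275,135:220]=1
    P=W[m&(W[...,2]>.122)&(W[...,2]<.138)];r=cv2.minAreaRect((P[:,:2]*1000).astype(np.float32));print(n,r)
E
python3 e2.py
```

```text
-13.0 y ends [0.06291124 0.23091685] front slope [0.01356833 0.44462662]
-13.8 y ends [0.06941293 0.23748099] front slope [-3.71996345e-04  4.44582087e-01]
-14.5 y ends [0.0752006  0.24328602] front slope [-0.01256972  0.44461399]
0.439 304 [0.0656 0.0693 0.0725]
0.443 396 [0.075  0.0792 0.0811]
0.447 397 [0.0682 0.0794 0.0808]
0.451 383 [0.0662 0.0675 0.0687]
0.455 378 [0.0647 0.066  0.0672]
0.459 377 [0.0632 0.0644 0.0657]
0.463 371 [0.0617 0.063  0.0642]
0.467 367 [0.0602 0.0616 0.0628]
0.471 401 [0.0594 0.0613 0.065 ]
0.475 454 [0.0665 0.0715 0.0761]
0.479 492 [0.0776 0.0824 0.0872]
0.483 536 [0.0886 0.0935 0.0983]
0.487 568 [0.0997 0.1048 0.1093]
0.491 612 [0.111  0.1156 0.12  ]
0.495 477 [0.1191 0.1202 0.1213]
0.499 240 [0.118  0.1191 0.12  ]
face x = 0.4723 + -0.0091 y + 0.3616 dz 2275 at y=.155: 0.4709160352231202 lean 0.3469619217792577
t3 ((423.45452880859375, 280.4995422363281), (163.01023864746094, 16.49216651916504), 86.64336395263672)
top0 ((423.68731689453125, 280.7216796875), (162.67124938964844, 16.66171646118164), 86.46195983886719)
```

Call:
{"api": "send_rows", "payload": {"rows": "0.5 -0.1 0 0; 0.5 -0.1 0 0; 0.5 -0.1 0 0; 0.5 -0.1 0 0; 1 -0.15 0 0; 1 -0.15 0 0; 1 -0.15 0 0; 1 -0.15 0 0; 1 -0.15 0 0"}}

```text
clock: 6.55
tool_pos: [0.4311, 0.2583, 0.3775]
eef_rot: [0.725, 0.689, 0.001, -0.003]
contact_force: [0.5, 0.9, 0.6]
opening: 0.998
finger_force: 0.0
```

```bash
python3 - <<'E'
from h import *
im,d,c=snap('wrist','w4.png'); W=cloud(im,d,c);np.savez('w4.npz',im=im,d=d,W=W)
k=(W[...,2]>.122)&(W[...,2]<.137)&(W[...,0]<.46)&(W[...,0]>.38)&(W[...,1]>.17)&(W[...,1]<.38)
P=W[k];r=cv2.minAreaRect((P[:,:2]*1000).astype(np.float32));print('slate',k.sum(),r,np.percentile(P[:,2],[10,50,90]))
k=(W[...,2]>.095)&(W[...,2]<.115)&(W[...,0]>.57)&(W[...,1]>.18)&(W[...,1]<.32)
P=W[k]
if len(P): print('can',k.sum(),cv2.minEnclosingCircle((P[:,:2]*1000).astype(np.float32)))
k=(W[...,2]>.15)&(W[...,2]<.2)&(W[...,0]>.47)&(W[...,0]<.57)&(W[...,1]>.2)
P=W[k]
if len(P): print('paddle',k.sum(),P.mean(0),P.min(0),P.max(0))
E
```

```text
slate 2417 ((424.35968017578125, 279.92999267578125), (159.4501190185547, 15.891092300415039), 86.42774963378906) [0.12897067 0.13000459 0.13101737]
can 2330 ((631.7553100585938, 248.18614196777344), 30.67829704284668)
paddle 995 [0.51116587 0.27522305 0.1838329 ] [0.50494322 0.25662625 0.15015857] [0.52163596 0.29116777 0.19313024]
```

View pics/w4.png

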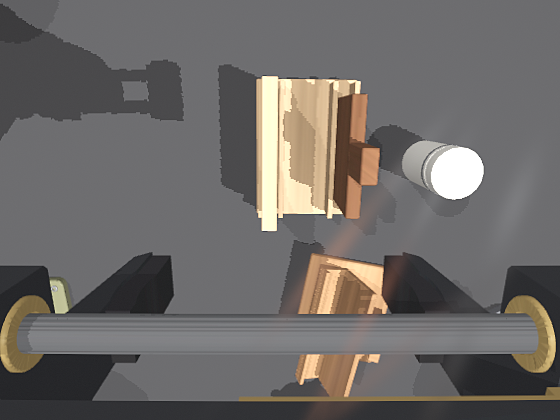

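The view shows the slate edge at (268,150), the paddle handle at (368,165) and the canister at (455,172). The paddle handle would hit the gripper body on a centred grasp, so I'll grip 58 mm off centre, on the +y side.

```bash
python3 -c "
from h import *
rows((.428,.338,.38,-3.5),(.428,.338,.16,-3.5),(.428,.338,.10,-3.5))"
```

```text
at [0.4319 0.2546 0.3771] ydeg -3.1 t 6.6 q7 -1.03
0.2768 -0.0279 -0.0092 0.0011 steps 2.0
0.2754 -0.0267 0.7242 0.0011 steps 5.3
0.2751 -0.0264 0.9242 0.0011 steps 1.4
```

Call:
{"api": "send_rows", "payload": {"rows": "0.275 -0.027 0 0.001; 0.275 -0.027 0 0.001; 0.275 -0.027 0.72 0.001; 0.275 -0.027 0.72 0.001; 0.275 -0.027 0.72 0.001; 0.275 -0.027 0.72 0.001; 0.275 -0.027 0.72 0.001; 0.275 -0.027 0.72 0.001; 0.275 -0.027 0.72 0.001; 0.275 -0.027 0.72 0.001"}}

```text
clock: 7.43
tool_pos: [0.4306, 0.3344, 0.1626]
eef_rot: [0.731, 0.683, 0.0, 0.0]
contact_force: [1.2, -0.2, 0.5]
opening: 1.0
finger_force: 0.0
```

```bash
python3 -c "
from h import *
rows((.428,.338,.10,-3.5))"
```

```text
at [0.4306 0.3344 0.1626] ydeg -3.9 t 7.43 q7 -1.41
0.0112 -0.0098 0.2087 -0.0011 steps 1.5
```

Call:
{"api": "send_rows", "payload": {"rows": "0.012 -0.009 0.07 -0.001; 0.012 -0.009 0.14 -0.001; 0.012 -0.009 0.207 -0.001; 0.012 -0.009 0.207 -0.001; 0.012 -0.009 0.207 -0.001"}}

```text
clock: 7.85
tool_pos: [0.4284, 0.339, 0.1013]
eef_rot: [0.728, 0.685, 0.001, 0.0]
contact_force: [-0.3, -0.0, 0.3]
opening: 0.999
finger_force: 0.0
```

```bash
python3 -c "
from h import *
rows((.428,.338,.10,-3.5))"
```

```text
at [0.4284 0.339  0.1013] ydeg -3.5 t 7.85 q7 -1.49
-0.0035 -0.0010 0.0044 -0.0001 steps 0.0
```

Call:
{"api": "send_rows", "payload": {"rows": "0 0 0.004 0; 0 0 0.004 0; 0 0 0.004 0; 0 0 0.004 0; 0 0 0.004 0; 0 0 0.004 0; 0 0 0.004 0; 0 0 0.004 0; 0 0 0.004 0; 0 0 0.004 0", "jaw": 1, "force": 50}}

```text
clock: 8.68
tool_pos: [0.4272, 0.3383, 0.0982]
eef_rot: [0.728, 0.685, -0.0, 0.0]
contact_force: [-0.3, 0.4, -0.2]
opening: 0.268
finger_force: 0.0
```

Call:
{"api": "send_rows", "payload": {"rows": "0 0 0 0; 0 0 0 0; 0 0 0 0; 0 0 0 0; 0 0 0 0"}}

```text
clock: 9.1
tool_pos: [0.4272, 0.3383, 0.0982]
eef_rot: [0.728, 0.685, -0.0, 0.0]
contact_force: [0.3, -1.6, -0.1]
opening: 0.162
finger_force: 49.5
```

Call:
{"api": "send_rows", "payload": {"rows": "0 0 -0.02 0; 0 0 -0.04 0; 0 0 -0.07 0; 0 0 -0.1 0; 0 0 -0.1 0"}}

```text
clock: 9.52
tool_pos: [0.4281, 0.3393, 0.1304]
eef_rot: [0.728, 0.685, 0.002, -0.0]
contact_force: [1.0, 0.7, -3.1]
opening: 0.161
finger_force: 50.1
```

```bash
python3 -c "
from h import *
s=sensors.get_state();print(s['moment'],s['contact_force'])
im,d,c=snap('scene','s5.png');W=cloud(im,d,c)
k=(W[...,2]>.13)&(W[...,2]<.2)&(W[...,0]<.46)&(W[...,0]>.36)&(W[...,1]>.18)&(W[...,1]<.32)
P=W[k];
for a in np.arange(.2,.32,.02):
  q=P[(P[:,1]>=a)&(P[:,1]<a+.01)]
  if len(q):print(round(a,2),len(q),q[:,2].max())
"
```

```text
[ 0.18513098 -0.09189859 -0.00817341] [ 0.96899731  0.74667016 -3.11804713]
0.2 63 0.16336889662975163
0.22 54 0.1630954857989556
0.24 55 0.16302631870223294
0.26 55 0.16534236898074206
0.28 46 0.16482319258662625
0.3 52 0.16538501739600686
```

```bash
python3 -c "
from h import *
rows((.428,.339,.26,-3.5),(.455,.24,.26,-8),(.50,.0964,.26,-13.7))"
```

```text
at [0.4279 0.339  0.1296] ydeg -3.5 t 9.57 q7 -1.45
0.0010 0.0010 -0.4346 -0.0000 steps 3.1
-0.3229 0.1111 -0.4351 0.0125 steps 2.5
-0.7915 0.2902 -0.4358 0.0283 steps 3.6
```

Call:
{"api": "send_rows", "payload": {"rows": "0 0 -0.1 0; 0 0 -0.2 0; 0 0 -0.3 0; 0 0 -0.4 0; 0 0 -0.435 0; 0 0 -0.435 0; 0 0 -0.435 0"}}

```text
clock: 10.15
tool_pos: [0.4272, 0.3376, 0.2579]
eef_rot: [0.729, 0.685, -0.0, 0.0]
contact_force: [0.0, -0.4, -4.5]
opening: 0.167
finger_force: 50.4
```

Call:
{"api": "send_rows", "payload": {"rows": "-0.1 0.035 0 0.004; -0.2 0.07 0 0.008; -0.3 0.1 0 0.012; -0.4 0.14 0 0.015; -0.5 0.18 0 0.018; -0.6 0.215 0 0.021; -0.7 0.255 0 0.025; -0.79 0.29 0 0.0283; -0.79 0.29 0 0.0283; -0.79 0.29 0 0.0283"}}

```text
clock: 10.98
tool_pos: [0.4988, 0.0936, 0.2563]
eef_rot: [0.788, 0.616, -0.002, -0.001]
contact_force: [0.3, 0.5, -3.3]
opening: 0.161
finger_force: 50.4
```

```bash
python3 - <<'E'
from h import *
rows((.50,.0964,.19,-13.7),(.50,.0964,.164,-13.7))
im,d,c=snap('scene','s6.png');W=cloud(im,d,c)
yaw=np.radians(-13.7);h=np.array([np.cos(yaw),np.sin(yaw)]);y=np.array([-h[1],h[0]])
q=np.dstack([W[...,:2]@h,W[...,:2]@y,W[...,2]])
k=(q[...,2]>.13)&(q[...,2]<.32)&(abs(q[...,0]-.463)<.03)&(q[...,1]>.03)&(q[...,1]<.26)
P=q[k]
for a in np.arange(.06,.25,.02):
  g=P[(P[:,1]>=a)&(P[:,1]<a+.01)]
  if len(g):print(round(a,2),len(g),g[:,2].max(),g[:,2].min(),g[:,0].mean())
print(np.percentile(P[:,1],[.5,99.5]))
g=P[P[:,2]<.27]
print('back face fit x~y,z',np.polyfit(g[:,2],g[:,0],1),np.polyfit(g[:,1],g[:,0],1))
E
```

```text
at [0.4988 0.0936 0.2563] ydeg -13.9 t 10.98 q7 -1.0
0.0108 0.0024 0.2209 -0.0007 steps 1.6
0.0111 0.0028 0.3075 -0.0007 steps 0.6
0.06 1 0.24621628937515005 0.24621628937515005 0.4677568441471518
0.08 210 0.28769103811890717 0.16751373214624854 0.4670411434160476
0.1 200 0.28786367285288583 0.16730322339418757 0.4661511801498635
0.12 194 0.2891097038823368 0.16615755648610098 0.46609914649726925
0.14 203 0.2888451301902061 0.16767022522363706 0.4662497704637768
0.16 162 0.2728264356164527 0.16852482399596103 0.4664279623173019
0.18 165 0.26998962710360996 0.16850162559599402 0.46619720803237197
0.2 156 0.28123639626296293 0.1690189499363426 0.4698573690402659
0.22 194 0.2911670534095041 0.16914840361342498 0.46812221663182924
[0.07150997 0.23150475]
back face fit x~y,z [0.00221321 0.46624932] [0.0048346  0.46599931]
```

View pics/s6.png

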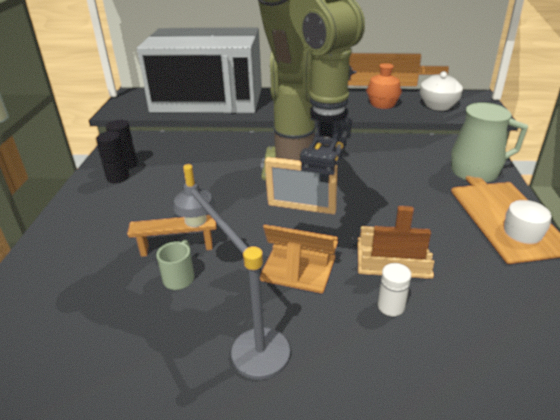

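The slate hangs level at (300,188) over the easel at (300,258), and the lamp is swung aside over the mug. The expected h for the slate centre comes from the wrist data, which matched the grasp.

Call:
{"api": "send_rows", "payload": {"rows": "0.011 0.003 0.05 -0.001; 0.011 0.003 0.1 -0.001; 0.011 0.003 0.15 -0.001; 0.011 0.003 0.2 -0.001; 0.011 0.003 0.25 -0.001; 0.011 0.003 0.28 -0.001; 0.011 0.003 0.305 -0.001; 0.011 0.003 0.305 -0.001; 0.011 0.003 0.305 -0.001"}}

```text
clock: 11.78
tool_pos: [0.5011, 0.1001, 0.1671]
eef_rot: [0.784, 0.621, -0.0, -0.0]
contact_force: [0.3, -0.0, -2.5]
opening: 0.164
finger_force: 50.3
```

```bash
python3 - <<'E'
from h import *
rows((.50,.0964,.154,-13.7))
s,p,M=tool();print('h,l',p[0]*.9715-p[1]*.2368,p[0]*.2368+p[1]*.9715,s['contact_force'])
im,d,c=snap('scene','s7.png');W=cloud(im,d,c);
yaw=np.radians(-13.7);h=np.array([np.cos(yaw),np.sin(yaw)]);y=np.array([-h[1],h[0]])
q=np.dstack([W[...,:2]@h,W[...,:2]@y,W[...,2]])
k=(q[...,2]>.1165)&(q[...,2]<.124)&(abs(q[...,0]-.495)<.03)&(abs(q[...,1]-.154)<.08);P=q[k];print('rest top h',np.percentile(P[:,0],[1,5,50,95,99]))
k=(q[...,2]>.13)&(q[...,2]<.18)&(abs(q[...,0]-.465)<.03)&(abs(q[...,1]-.154)<.1);P=q[k];print('slate back',np.percentile(P[:,0],[1,5,50,95,99]),'lat',np.percentile(P[:,1],[.5,99.5]))
k=(q[...,2]>.08)&(q[...,2]<.124)&(abs(q[...,0]-.5)<.04)&(abs(q[...,1]-.154)<.1);P=q[k];print('rest lat',np.percentile(P[:,1],[.5,99.5]))
D=np.load('w3.npz');W=D['W'];q=np.dstack([W[...,:2]@h,W[...,:2]@y,W[...,2]])
k=(q[...,2]>.1165)&(q[...,2]<.124)&(abs(q[...,0]-.495)<.03)&(abs(q[...,1]-.154)<.08);P=q[k];print('wrist rest top h',np.percentile(P[:,0],[1,5,50,95,99]))
E
```

```text
at [0.5011 0.1001 0.1671] ydeg -13.3 t 11.78 q7 -1.12
-0.0128 -0.0006 0.0438 0.0012 steps 0.3
h,l 0.46308428476939245 0.21589888651364453 [ 0.31654248 -0.02451961 -2.45684658]
rest top h [0.46538265 0.46610627 0.49344556 0.49931682 0.50066625]
slate back [0.45982235 0.46478319 0.46796613 0.47251987 0.48220503] lat [0.07811374 0.23772794]
rest lat [0.06955637 0.23877685]
wrist rest top h [0.49121702 0.49180344 0.49519508 0.49905667 0.49962824]
```

Call:
{"api": "send_rows", "payload": {"rows": "-0.0065 0.003 0.01 0.001; -0.013 0.005 0.02 0.001; -0.013 0.005 0.03 0.001; -0.013 0.005 0.036 0.001; -0.013 0.005 0.04 0.001; -0.013 0.005 0.04 0.001; -0.013 0.005 0.04 0.001"}}

```text
clock: 12.42
tool_pos: [0.5019, 0.0953, 0.1553]
eef_rot: [0.786, 0.618, -0.0, 0.0]
contact_force: [-0.6, 1.0, -2.1]
opening: 0.16
finger_force: 50.1
```

```bash
cat > chk.py <<'E'
from h import *
import sys
rows((.50,.0964,.152,-13.7))
s,p,M=tool();print('h,l',p[0]*.9715-p[1]*.2368,p[0]*.2368+p[1]*.9715,s['contact_force'],s['opening'])
im,d,c=snap('scene',sys.argv[1]);W=cloud(im,d,c);
yaw=np.radians(-13.7);h=np.array([np.cos(yaw),np.sin(yaw)]);y=np.array([-h[1],h[0]])
q=np.dstack([W[...,:2]@h,W[...,:2]@y,W[...,2]])
k=(q[...,2]>.13)&(q[...,2]<.19)&(abs(q[...,0]-.49)<.06)&(abs(q[...,1]-.13)<.06);P=q[k]
A=np.c_[np.ones(len(P)),P[:,1]-.154,P[:,2]-.12];b=P[:,0]
for _ in range(5):
    s=np.linalg.lstsq(A,b,rcond=None)[0];r=b-A@s;g=abs(r)<max(.002,r.std());A=A[g];b=b[g]
print('back face: h(z=.12) %.4f yaw %.4f lean %.3f'%(s[0],s[1],np.arctan(s[2])),len(b))
k=(q[...,2]>.13)&(q[...,2]<.19)&(abs(q[...,0]-.49)<.06)&(abs(q[...,1]-.154)<.1);P=q[k]
print('lat',np.percentile(P[:,1],[.5,99.5]),'top',[round(P[(abs(P[:,1]-a)<.005),2].max(),4) for a in(.09,.11,.13)])
k=(q[...,2]>.08)&(q[...,2]<.118)&(abs(q[...,0]-.5)<.04)&(abs(q[...,1]-.154)<.1);P=q[k];print('rest lat',np.percentile(P[:,1],[.5,99.5]))
E
python3 chk.py s8.png
```

```text
at [0.5019 0.0953 0.1553] ydeg -13.7 t 12.42 q7 -1.14
0.0019 -0.0068 0.0110 0.0001 steps 0.1
h,l 0.4649764110276145 0.21147246396138134 [-0.60275468  0.9924019  -2.07506753] 0.15979001389592423
back face: h(z=.12) 0.4681 yaw -0.0154 lean 0.018 540
lat [0.07290806 0.23265066] top [np.float64(0.1886), np.float64(0.1898), np.float64(0.1885)]
rest lat [0.06937366 0.23690988]
```

Call:
{"api": "send_rows", "payload": {"rows": "0 0 0.003 0; 0 0 0.006 0; 0 0 0.008 0; 0 0 0.008 0; 0 0 0.008 0"}}

```text
clock: 12.88
tool_pos: [0.5024, 0.0963, 0.1533]
eef_rot: [0.786, 0.618, 0.001, -0.0]
contact_force: [-1.0, 3.3, 2.3]
opening: 0.165
finger_force: 49.5
```

Call:
{"api": "send_rows", "payload": {"rows": "0 0 0 0; 0 0 0 0; 0 0 0 0; 0 0 0 0; 0 0 0 0", "jaw": 0.5}}

```text
clock: 13.3
tool_pos: [0.5017, 0.0946, 0.1527]
eef_rot: [0.787, 0.618, -0.001, 0.0]
contact_force: [-0.1, -0.1, 0.0]
opening: 0.252
finger_force: 0.0
```

```bash
python3 chk.py s9.png
```

```text
at [0.5017 0.0946 0.1527] ydeg -13.7 t 13.3 q7 -1.14
0.0045 -0.0069 0.0022 -0.0001 steps 0.1
h,l 0.4650063121755159 0.2107064860083111 [-0.08826576 -0.12195886  0.04106174] 0.25167610068700946
back face: h(z=.12) 0.4702 yaw -0.0134 lean 0.040 483
lat [0.0741818  0.23375237] top [np.float64(0.189), np.float64(0.1881), np.float64(0.1868)]
rest lat [0.06920248 0.23694582]
```

Call:
{"api": "send_rows", "payload": {"rows": "0 0 0 0; 0 0 0 0; 0 0.006 0 0; 0 0.012 0 0; 0 0.018 0 0; 0 0.024 0 0; 0 0.03 0 0; 0 0.036 0 0; 0 0.042 0 0; 0 0.048 0 0", "jaw": 0.15}}

```text
clock: 14.18
tool_pos: [0.516, 0.0918, 0.1528]
eef_rot: [0.786, 0.618, -0.0, 0.0]
contact_force: [-0.1, 0.5, -0.5]
opening: 0.424
finger_force: 0.2
```

```bash
python3 chk.py s10.png
```

```text
at [0.516  0.0918 0.1528] ydeg -13.7 t 14.18 q7 -1.11
0.0023 -0.0556 0.0028 0.0000 steps 0.4
h,l 0.47960202554783676 0.2113644777090931 [-0.05790071  0.47264052 -0.45843208] 0.4243159794716958
back face: h(z=.12) 0.4817 yaw -0.0134 lean 0.211 397
lat [0.07445407 0.23368366] top [np.float64(0.1836), np.float64(0.1839), np.float64(0.1842)]
rest lat [0.06954113 0.23671548]
```

Call:
{"api": "send_rows", "payload": {"rows": "0 0.006 0 0; 0 0.012 0 0; 0 0.018 0 0; 0 0.024 0 0; 0 0.03 0 0; 0 0.036 0 0; 0 0.042 0 0; 0 0.048 0 0; 0 0.054 0 0; 0 0.06 0 0"}}

```text
clock: 15.07
tool_pos: [0.5334, 0.0876, 0.1529]
eef_rot: [0.786, 0.618, -0.0, -0.0]
contact_force: [-0.1, 0.3, -0.6]
opening: 0.428
finger_force: 0.0
```

```bash
python3 chk.py s11.png
```

```text
at [0.5334 0.0876 0.1529] ydeg -13.7 t 15.07 q7 -1.08
0.0021 -0.1151 0.0029 0.0001 steps 0.8
h,l 0.49745868922776076 0.21143396398519868 [-0.11112388  0.31416732 -0.60892245] 0.42844414480671456
back face: h(z=.12) 0.4887 yaw -0.0149 lean 0.304 303
lat [0.0741713  0.23374618] top [np.float64(0.181), np.float64(0.1815), np.float64(0.1804)]
rest lat [0.0690564 0.236878 ]
```

Call:
{"api": "send_rows", "payload": {"rows": "0 0.005 0 0; 0 0.01 0 0; 0 0.015 0 0; 0 0.015 0 0; 0 0.015 0 0"}}

```text
clock: 15.53
tool_pos: [0.5378, 0.0865, 0.1529]
eef_rot: [0.786, 0.618, -0.0, 0.0]
contact_force: [0.4, -0.3, -0.4]
opening: 0.425
finger_force: 0.0
```

```bash
python3 chk.py s12.png; python3 - <<'E'
from h import *
im,d,c=snap('top','t12.png')
a=cv2.imread('pics/s12.png')[140:290,220:380];cv2.imwrite('pics/c12.png',cv2.resize(a,None,fx=4,fy=4))
E
```

```text
at [0.5378 0.0865 0.1529] ydeg -13.7 t 15.53 q7 -1.07
0.0023 -0.1301 0.0028 0.0000 steps 0.9
h,l 0.5019416145237624 0.2113805868472292 [ 0.41839193 -0.2853934  -0.40549304] 0.4253769483210958
back face: h(z=.12) 0.4886 yaw -0.0198 lean 0.311 265
lat [0.07394054 0.23371549] top [np.float64(0.1814), np.float64(0.1809), np.float64(0.1807)]
rest lat [0.06886253 0.23704644]
```

View pics/c12.png

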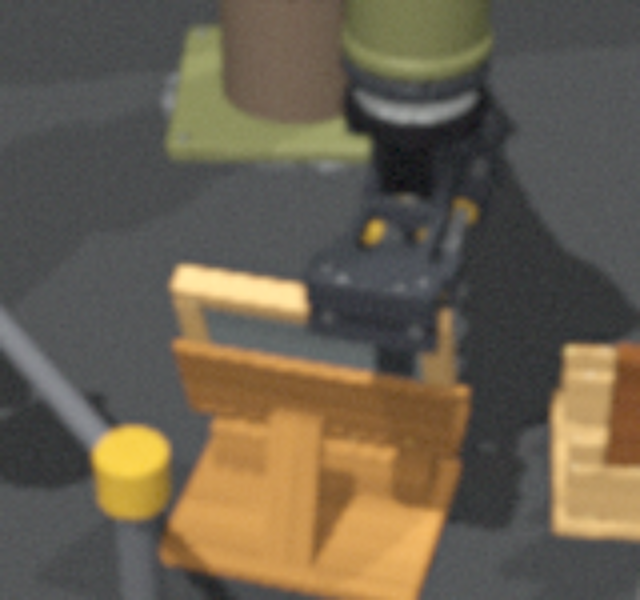

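The slate leans on the rest, centred, with the rear finger clear behind it at about (400,360). I'll withdraw upward and inspect the seating from the front.

Call:
{"api": "send_rows", "payload": {"rows": "0 0 -0.04 0; 0 0 -0.1 0; 0 0 -0.2 0; 0 0 -0.3 0; 0 0 -0.4 0; 0 0 -0.5 0; 0 0 -0.6 0; 0 0 -0.6 0"}}

```text
clock: 16.3
tool_pos: [0.5403, 0.0884, 0.3386]
eef_rot: [0.786, 0.618, 0.005, 0.002]
contact_force: [0.0, 0.5, 0.1]
opening: 0.43
finger_force: 0.0
```

```bash
python3 -c "
from h import *
rows((.43,-.05,.35,-13.7))"
```

```text
at [0.5403 0.0884 0.3386] ydeg -13.7 t 16.3 q7 -0.87
-0.5349 -0.2476 -0.0433 0.0000 steps 4.3
```

Call:
{"api": "send_rows", "payload": {"rows": "-0.53 -0.25 -0.04 0; -0.53 -0.25 -0.04 0; -0.53 -0.25 -0.04 0; -0.53 -0.25 -0.04 0; -0.53 -0.25 -0.04 0; -0.53 -0.25 -0.04 0; -0.53 -0.25 -0.04 0", "jaw": 1}}

```text
clock: 16.88
tool_pos: [0.4275, -0.0501, 0.345]
eef_rot: [0.787, 0.617, 0.0, 0.0]
contact_force: [0.3, 0.1, -0.6]
opening: 0.006
finger_force: 0.0
```

```bash
cat > w.py <<'E'
from h import *
import sys
im,d,c=snap('wrist',sys.argv[1]);W=cloud(im,d,c)
yaw=np.radians(-13.7);h=np.array([np.cos(yaw),np.sin(yaw)]);y=np.array([-h[1],h[0]])
q=np.dstack([W[...,:2]@h,W[...,:2]@y,W[...,2]])
# to easel frame
x=(q[...,0]-.4709);z=q[...,2]-.06;c,s=np.cos(.35),np.sin(.35)
E=np.dstack([c*x-s*z,q[...,1]-.154,s*x+c*z])
k=(abs(E[...,0]+.018)<.02)&(E[...,2]>.012)&(E[...,2]<.115)&(abs(E[...,1])<.078);P=E[k]
A=np.c_[np.ones(len(P)),P[:,1],P[:,2]];b=P[:,0]
for _ in range(5):
    f=np.linalg.lstsq(A,b,rcond=None)[0];r=b-A@f;g=abs(r)<max(.0015,r.std());A=A[g];b=b[g]
print('front face easel x=%.4f + %.4f y + %.4f z'%tuple(f),len(b),'(want -.016,0,0)')
k=(abs(E[...,0]+.01)<.015)&(E[...,2]>.05)&(E[...,2]<.13)&(abs(E[...,1])<.1);P=E[k]
print('lat',np.percentile(P[:,1],[.3,99.7]),'top',[round(np.percentile(P[abs(P[:,1]-a)<.006,2],99),4) for a in(-.06,-.03,0,.03,.06)],'want .120')
rows((.43,-.05,.35,-13.7))
E
python3 w.py w13.png
```

```text
front face easel x=-0.0129 + -0.0034 y + -0.0024 z 6262 (want -.016,0,0)
lat [-0.07983741  0.05817562] top [np.float64(0.1211), np.float64(0.121), np.float64(0.1212), np.float64(0.1212), np.float64(0.0816)] want .120
at [ 0.4281 -0.0491  0.345 ] ydeg -13.6 t 16.93 q7 -0.59
-0.0013 0.0069 -0.0166 0.0002 steps 0.1
```

View pics/w13.png

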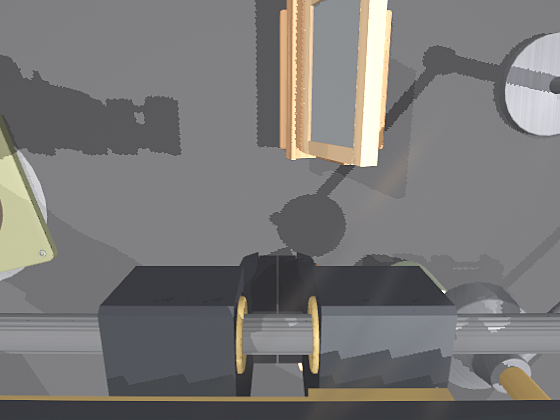

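The view shows the slate sitting behind the lip at (340,85). The fitted face is parallel to the rest within 0.003 rad, so it is seated and flat. Canister next.

```bash
python3 -c "
from h import *
s,p,M=tool();c=eyes.calibration('wrist')['world_from_camera'];c=np.array(c);print(M.T@(c[:3,3]-p))
rows((.45,.1,.36,0),(.5,.18,.36,30),(.632,.248,.36,45),(.632,.248,.07,45))"
```

```text
[ 0.06639615  0.00097678 -0.14606318]
at [ 0.4281 -0.0491  0.345 ] ydeg -13.6 t 16.93 q7 -0.59
0.5003 -0.0461 -0.0493 -0.0379 steps 3.6
0.7988 0.0530 -0.0488 -0.1212 steps 4.2
1.1227 0.4272 -0.0480 -0.1629 steps 3.6
1.1215 0.4261 0.9187 -0.1629 steps 7.0
```

Call:
{"api": "send_rows", "payload": {"rows": "0.8 0.05 -0.05 -0.12; 0.8 0.05 -0.05 -0.12; 0.8 0.05 -0.05 -0.12; 0.8 0.05 -0.05 -0.12; 0.8 0.05 -0.05 -0.12; 0.8 0.05 -0.05 -0.12; 0.8 0.05 -0.05 -0.12; 0.8 0.05 -0.05 -0.12; 0.8 0.05 -0.05 -0.12", "jaw": -1}}

```text
clock: 17.68
tool_pos: [0.4984, 0.1803, 0.3592]
eef_rot: [0.503, 0.864, -0.0, -0.0]
contact_force: [0.6, -0.9, 0.3]
opening: 0.662
finger_force: 0.0
```

```bash
python3 -c "
from h import *
rows((.632,.248,.33,45),(.632,.248,.13,45))"
```

```text
at [0.4984 0.1803 0.3592] ydeg 29.6 t 17.68 q7 -0.4
-0.0234 0.4989 0.0970 -0.0429 steps 3.7
-0.0237 0.4996 0.7636 -0.0429 steps 4.8
```

Call:
{"api": "send_rows", "payload": {"rows": "-0.023 0.5 0.1 -0.043; -0.023 0.5 0.1 -0.043; -0.023 0.5 0.1 -0.043; -0.023 0.5 0.1 -0.043; -0.023 0.5 0.1 -0.043; -0.023 0.5 0.7 -0.043; -0.023 0.5 0.7 -0.043; -0.023 0.5 0.7 -0.043; -0.023 0.5 0.7 -0.043; -0.023 0.5 0.7 -0.043"}}

```text
clock: 18.52
tool_pos: [0.6296, 0.2427, 0.1436]
eef_rot: [0.383, 0.924, -0.005, -0.002]
contact_force: [-1.0, -1.3, -1.1]
opening: 0.997
finger_force: 0.0
```

```bash
python3 -c "
from h import *
rows((.632,.248,.07,45));print(sensors.get_state()['opening'])"
```

```text
at [0.6296 0.2427 0.1436] ydeg 44.9 t 18.52 q7 -0.26
0.0067 0.0209 0.2452 -0.0002 steps 1.8
0.9971149880467529
```

Call:
{"api": "send_rows", "payload": {"rows": "0.005 0.018 0 0; 0.005 0.018 0 0; 0.005 0.018 0 0"}}

```text
clock: 18.77
tool_pos: [0.6367, 0.254, 0.1532]
eef_rot: [0.383, 0.924, 0.002, 0.001]
contact_force: [-0.7, 1.0, 0.4]
opening: 1.003
finger_force: 0.0
```

```bash
python3 -c "
from h import *
rows((.632,.248,.07,45))"
```

```text
at [0.6367 0.254  0.1532] ydeg 45.0 t 18.77 q7 -0.25
-0.0029 -0.0267 0.2772 -0.0001 steps 2.0
```

Call:
{"api": "send_rows", "payload": {"rows": "-0.003 -0.025 0 0; -0.003 -0.025 0.06 0; -0.003 -0.025 0.12 0; -0.003 -0.025 0.2 0; -0.003 -0.025 0.27 0; -0.003 -0.025 0.275 0; -0.003 -0.025 0.275 0"}}

```text
clock: 19.35
tool_pos: [0.6306, 0.2458, 0.0681]
eef_rot: [0.383, 0.924, -0.0, 0.0]
contact_force: [0.4, 0.4, -0.0]
opening: 0.997
finger_force: 0.0
```

Call:
{"api": "send_rows", "payload": {"rows": "0 0 0 0; 0 0 0 0; 0 0 0 0; 0 0 0 0; 0 0 0 0; 0 0 0 0; 0 0 0 0; 0 0 0 0", "jaw": 1, "force": 35}}

```text
clock: 20.02
tool_pos: [0.6318, 0.2474, 0.0687]
eef_rot: [0.383, 0.924, 0.002, 0.001]
contact_force: [1.9, 1.0, 5.4]
opening: 0.671
finger_force: 35.1
```

Call:
{"api": "send_rows", "payload": {"rows": "0 0 -0.02 0; 0 0 -0.06 0; 0 0 -0.12 0; 0 0 -0.2 0; 0 0 -0.2 0"}}

```text
clock: 20.43
tool_pos: [0.6318, 0.2475, 0.1315]
eef_rot: [0.383, 0.924, 0.002, 0.001]
contact_force: [0.6, 1.9, -2.6]
opening: 0.672
finger_force: 35.2
```

```bash
python3 -c "
from h import *
rows((.632,.248,.44,45),(.44,.05,.44,20),(.42,-.10,.44,12))"
```

```text
at [0.6318 0.2475 0.1315] ydeg 45.0 t 20.43 q7 -0.28
-0.0002 0.0066 -1.0284 -0.0001 steps 7.4
-0.0148 -0.9126 -1.0330 0.0694 steps 6.6
-0.3213 -1.3131 -1.0347 0.0916 steps 3.6
```

Call:
{"api": "send_rows", "payload": {"rows": "0 0 -0.12 0; 0 0 -0.24 0; 0 0 -0.36 0; 0 0 -0.48 0; 0 0 -0.6 0; 0 0 -0.72 0; 0 0 -0.84 0; 0 0 -0.96 0; 0 0 -1 0; 0 0 -1 0"}}

```text
clock: 21.27
tool_pos: [0.6308, 0.2474, 0.4303]
eef_rot: [0.383, 0.924, 0.002, 0.001]
contact_force: [-1.0, 0.3, -5.0]
opening: 0.668
finger_force: 35.2
```

```bash
cat > r.py <<'E'
from h import *
def ana(n,W):
    yaw=np.radians(11.);h=np.array([np.cos(yaw),np.sin(yaw)]);y=np.array([-h[1],h[0]])
    c0=np.array([.4465,-.2925])
    q=np.dstack([(W[...,:2]-c0)@h,(W[...,:2]-c0)@y,W[...,2]])
    k=(abs(q[...,2]-.08)<.004)&(abs(q[...,0])<.035)&(abs(q[...,1])<.13);P=q[k]
    F=P[(P[:,1]<-.005)]
    o=[]
    for a in np.arange(-.1,-.01,.012):
        g=F[abs(F[:,1]-a)<.006]
        if len(g)>15: o.append((a,g[:,0].min(),g[:,0].max()))
    o=np.array(o)
    if len(o)>3: print(n,'mid x(y)=',np.polyfit(o[:,0],(o[:,1]+o[:,2])/2,1),'depth',np.median(o[:,2]-o[:,1]),'y ends',P[:,1].min(),P[:,1].max(),len(P))
    k=(q[...,2]>.15)&(q[...,2]<.162)&(abs(q[...,0])<.06)&(abs(q[...,1])<.13);P=q[k]
    if len(P)>50: print('   jar',cv2.minEnclosingCircle((P[:,:2]*1000).astype(np.float32)))
for n in('top0','scene0','w1','w2','w3'): ana(n,np.load(n+'.npz')['W'])
for n in('top','scene'):
    im,d,c=snap(n,n+'20.png');ana(n+'20',cloud(im,d,c))
rows((.45,.05,.44,20),(.42,-.10,.44,12),(.43,-.25,.44,11))
E
python3 r.py
```

```text
top0 mid x(y)= [ 0.00379389 -0.00051006] depth 0.047388672950953184 y ends -0.10913293719299055 0.11111559337723743 812
   jar ((-1.750025987625122, 60.41097640991211), 29.380407333374023)
scene0 mid x(y)= [-0.00552278  0.00077969] depth 0.0485916884197308 y ends -0.11107241018968438 0.10827649602974315 866
   jar ((-0.5851255655288696, 60.94993209838867), 32.9878044128418)
w1 mid x(y)= [ 0.00569677 -0.0004083 ] depth 0.04780184515849634 y ends -0.11130437675829756 0.0862186916937988 6301
   jar ((-16.94825553894043, 47.211055755615234), 21.594430923461914)
w2 mid x(y)= [0.15024346 0.01283821] depth 0.04671712035489976 y ends -0.1109379543880118 0.10915596059715633 1821
   jar ((-1.555356502532959, 59.02261734008789), 28.932470321655273)
w3 mid x(y)= [0.13017566 0.00772285] depth 0.04772402347212756 y ends -0.08517996337422641 0.10951807378132518 2052
   jar ((-4.883277893066406, 46.51432800292969), 25.271299362182617)
top20 mid x(y)= [-0.0011644  -0.00079994] depth 0.04757833834446604 y ends -0.10942426942698118 0.11133641253375574 826
   jar ((-1.8119895458221436, 60.82627868652344), 29.231101989746094)
scene20 mid x(y)= [-0.00694691  0.00059254] depth 0.04965143817797235 y ends -0.11102248553478199 0.10794844219603764 844
at [0.6301 0.2457 0.4255] ydeg 45.0 t 21.37 q7 -0.05
-0.0365 -0.8860 -0.0456 0.0695 steps 6.4
-0.3191 -1.3104 -0.0441 0.0917 steps 3.7
-0.6961 -1.6406 -0.0429 0.0945 steps 3.6
```

Call:
{"api": "send_rows", "payload": {"rows": "0 -0.12 0 0.01; 0 -0.24 0 0.02; -0.01 -0.36 0 0.03; -0.02 -0.48 0 0.04; -0.03 -0.6 0 0.05; -0.035 -0.72 0 0.06; -0.035 -0.84 0 0.07; -0.035 -0.89 0 0.07; -0.035 -0.89 0 0.07"}}

```text
clock: 22.12
tool_pos: [0.4451, 0.0451, 0.4247]
eef_rot: [0.577, 0.817, -0.005, -0.001]
contact_force: [-0.5, 0.4, -5.9]
opening: 0.671
finger_force: 35.2
```

```bash
python3 -c "
from h import *
rows((.42,-.1,.43,14),(.43,-.23,.43,11),(.457,-.3465,.43,11))"
```

```text
at [0.4451 0.0451 0.4247] ydeg 19.5 t 22.12 q7 -0.23
-0.4281 -0.2405 -0.0141 0.0153 steps 3.5
-0.8477 -0.3538 -0.0116 0.0236 steps 3.1
-1.2438 -0.3986 -0.0098 0.0236 steps 2.9
```

Call:
{"api": "send_rows", "payload": {"rows": "-0.11 -0.06 -0.01 0.005; -0.22 -0.12 -0.01 0.01; -0.33 -0.18 -0.01 0.014; -0.43 -0.24 -0.01 0.018; -0.54 -0.27 -0.01 0.02; -0.65 -0.3 -0.01 0.0236; -0.75 -0.33 -0.01 0.0236; -0.85 -0.355 -0.01 0.0236; -0.85 -0.355 -0.01 0.0236; -0.85 -0.355 -0.01 0.0236"}}

```text
clock: 22.95
tool_pos: [0.4343, -0.2278, 0.4277]
eef_rot: [0.636, 0.772, -0.0, -0.002]
contact_force: [0.4, 1.1, -4.6]
opening: 0.67
finger_force: 35.2
```

```bash
python3 -c "
from h import *
rows((.457,-.3465,.43,11),(.457,-.3465,.20,11))"
```

```text
at [ 0.4343 -0.2278  0.4277] ydeg 11.1 t 22.95 q7 0.23
-0.4029 -0.0017 -0.0091 0.0002 steps 2.9
-0.4056 0.0010 0.7576 0.0002 steps 5.5
```

Call:
{"api": "send_rows", "payload": {"rows": "-0.1 0 0 0; -0.2 0 0 0; -0.3 0 0 0; -0.4 0 0 0; -0.4 0 0.12 0; -0.4 0 0.24 0; -0.4 0 0.36 0; -0.4 0 0.48 0; -0.4 0 0.6 0; -0.4 0 0.7 0"}}

```text
clock: 23.78
tool_pos: [0.4579, -0.3411, 0.2168]
eef_rot: [0.633, 0.774, 0.0, -0.002]
contact_force: [-0.2, -1.5, -6.5]
opening: 0.675
finger_force: 35.2
```

Call:
{"api": "send_rows", "payload": {"rows": "0 0 0.05 0; 0 0 0.05 0; 0 0 0.05 0; 0 0 0.05 0"}}

```text
clock: 24.12
tool_pos: [0.4602, -0.3428, 0.2064]
eef_rot: [0.634, 0.774, 0.001, 0.001]
contact_force: [0.5, -0.2, -4.7]
opening: 0.672
finger_force: 35.2
```

```bash
python3 -c "
from h import *
rows((.457,-.3465,.155,11),(.457,-.3465,.1487,11))"
```

```text
at [ 0.4602 -0.3428  0.2064] ydeg 11.4 t 24.12 q7 0.18
-0.0098 -0.0132 0.1712 0.0010 steps 1.2
-0.0098 -0.0133 0.1922 0.0010 steps 0.2
```

Call:
{"api": "send_rows", "payload": {"rows": "-0.01 -0.013 0.03 0.001; -0.01 -0.013 0.06 0.001; -0.01 -0.013 0.1 0.001; -0.01 -0.013 0.13 0.001; -0.01 -0.013 0.155 0.001; -0.01 -0.013 0.16 0.001; -0.01 -0.013 0.16 0.001; -0.01 -0.013 0.16 0.001"}}

```text
clock: 24.78
tool_pos: [0.456, -0.3472, 0.1574]
eef_rot: [0.636, 0.771, 0.0, 0.0]
contact_force: [0.7, 0.4, -5.3]
opening: 0.675
finger_force: 35.2
```

```bash
cat > can.py <<'E'
from h import *
yaw=np.radians(11.);h=np.array([np.cos(yaw),np.sin(yaw)]);y=np.array([-h[1],h[0]]);c0=np.array([.4465,-.2925])
s,p,M=tool();print('tcp in riser',(p[:2]-c0)@h,(p[:2]-c0)@y,p[2],s['contact_force'])
rows((.457,-.3465,.1487,11))
im,d,c=snap('scene','can.png');W=cloud(im,d,c)
q=np.dstack([(W[...,:2]-c0)@h,(W[...,:2]-c0)@y,W[...,2]])
k=(q[...,2]>.09)&(q[...,2]<.15)&(abs(q[...,0])<.05)&(q[...,1]<-.015)&(q[...,1]>-.1)&(im.min(2)>90);P=q[k]
if len(P)>30:
    f=np.linalg.lstsq(np.c_[2*P[:,:2],np.ones(len(P))],(P[:,:2]**2).sum(1),rcond=None)[0]
    print('can circle',f[:2],'r',np.sqrt(f[2]+f[0]**2+f[1]**2),'ends y',np.percentile(P[:,1],[1,99]),'zmin',P[:,2].min(),len(P))
E
python3 can.py
```

```text
tcp in riser -0.001140253269109836 -0.05549912606527759 0.15744373102587556 [ 0.73636776  0.37459581 -5.28232778]
at [ 0.456  -0.3472  0.1574] ydeg 10.9 t 24.78 q7 0.13
0.0016 0.0038 0.0291 -0.0001 steps 0.2
can circle [ 0.00109062 -0.05499825] r 0.027326031530921696 ends y [-0.08074825 -0.02610254] zmin 0.0904395640489456 468
```

Call:
{"api": "send_rows", "payload": {"rows": "0 0.002 0.008 0; 0 0.002 0.016 0; 0 0.002 0.022 0; 0 0.002 0.026 0; 0 0.002 0.026 0; 0 0.002 0.026 0"}}

```text
clock: 25.33
tool_pos: [0.4561, -0.3472, 0.1495]
eef_rot: [0.637, 0.771, -0.0, -0.0]
contact_force: [0.5, 0.5, -5.4]
opening: 0.672
finger_force: 35.2
```

```bash
python3 can.py
```

```text
tcp in riser -0.000972585398520971 -0.05555971708459766 0.1495361101704373 [ 0.46006232  0.54592536 -5.40557382]
at [ 0.4561 -0.3472  0.1495] ydeg 10.9 t 25.33 q7 0.12
0.0018 0.0033 0.0028 -0.0002 steps 0.0
can circle [ 0.0013125  -0.05501887] r 0.027241578410305643 ends y [-0.08050134 -0.02646395] zmin 0.09004444014871194 456
```

Call:
{"api": "send_rows", "payload": {"rows": "0 0.002 0.002 0; 0 0.002 0.004 0; 0 0.002 0.004 0; 0 0.002 0.004 0"}}

```text
clock: 25.72
tool_pos: [0.4571, -0.3471, 0.1487]
eef_rot: [0.636, 0.771, 0.0, 0.0]
contact_force: [-1.3, 0.2, -2.8]
opening: 0.67
finger_force: 35.2
```

Call:
{"api": "send_rows", "payload": {"rows": "0 0 0.002 0; 0 0 0.002 0; 0 0 0.002 0"}}

```text
clock: 25.97
tool_pos: [0.4572, -0.3472, 0.1486]
eef_rot: [0.636, 0.771, -0.0, 0.001]
contact_force: [-0.3, 0.9, 4.8]
opening: 0.671
finger_force: 35.2
```

Call:
{"api": "send_rows", "payload": {"rows": "0 0 0 0; 0 0 0 0; 0 0 0 0; 0 0 0 0; 0 0 0 0; 0 0 0 0", "jaw": -0.9}}

```text
clock: 26.47
tool_pos: [0.4568, -0.3471, 0.1477]
eef_rot: [0.637, 0.771, 0.0, 0.0]
contact_force: [0.2, 0.5, -0.4]
opening: 0.951
finger_force: 0.0
```

Call:
{"api": "send_rows", "payload": {"rows": "0 0 -0.04 0; 0 0 -0.1 0; 0 0 -0.2 0; 0 0 -0.32 0; 0 0 -0.44 0; 0 0 -0.56 0; 0 0 -0.7 0; 0 0 -0.75 0; 0 0 -0.75 0"}}

```text
clock: 27.22
tool_pos: [0.4592, -0.347, 0.3785]
eef_rot: [0.636, 0.771, 0.001, 0.005]
contact_force: [0.6, -0.1, -0.1]
opening: 0.953
finger_force: 0.0
```

```bash
python3 can.py; python3 - <<'E'
from h import *
im,d,c=snap('scene','s30.png');W=cloud(im,d,c)
hs=cv2.cvtColor(im,cv2.COLOR_RGB2HSV); k=(hs[...,0]>15)&(hs[...,0]<32)&(hs[...,1]>150)&(W[...,2]>.285)&(W[...,2]<.325)&(W[...,0]<.65)
print('knob',W[k].mean(0),k.sum())
rows((.48,-.25,.375,25),(.553,-.188,.375,40),(.553,-.188,.2875,40))
E
```

```text
tcp in riser 0.0020275105208604396 -0.055939929401573635 0.37847382004692554 [ 0.61005711 -0.09939586 -0.05122642]
at [ 0.4592 -0.347   0.3785] ydeg 10.9 t 27.22 q7 0.35
0.0077 -0.0126 0.7658 -0.0001 steps 5.5
can circle [ 0.00248933 -0.0549567 ] r 0.027231808775220894 ends y [-0.08099838 -0.02645749] zmin 0.09006324256693676 471
knob [ 0.5626393  -0.19327473  0.30497933] 128
at [ 0.4566 -0.3469  0.3735] ydeg 10.9 t 27.32 q7 0.35
0.3025 0.1378 -0.0054 -0.0390 steps 2.4
0.4591 0.4160 -0.0054 -0.0807 steps 2.3
0.4595 0.4159 0.2863 -0.0807 steps 2.1
```

Call:
{"api": "send_rows", "payload": {"rows": "0.15 0.07 0 -0.02; 0.3 0.14 0 -0.04; 0.38 0.28 0 -0.06; 0.46 0.416 0 -0.08; 0.46 0.416 0 -0.08; 0.46 0.416 0 -0.08; 0.46 0.416 0 -0.08"}}

```text
clock: 27.9
tool_pos: [0.5529, -0.1863, 0.371]
eef_rot: [0.423, 0.906, -0.0, -0.002]
contact_force: [-0.8, -1.3, -0.3]
opening: 0.947
finger_force: 0.0
```

```bash
python3 - <<'E'
from h import *
rows((.5535,-.188,.37,40),(.5535,-.188,.2875,40))
yaw=np.radians(11.);h=np.array([np.cos(yaw),np.sin(yaw)]);y=np.array([-h[1],h[0]]);c0=np.array([.4465,-.2925])
for n in('top','wrist'):
    im,d,c=snap(n,n+'31.png');W=cloud(im,d,c)
    q=np.dstack([(W[...,:2]-c0)@h,(W[...,:2]-c0)@y,W[...,2]])
    k=(abs(q[...,2]-.184)<.006)&(abs(q[...,0])<.05)&(q[...,1]<-.0)&(q[...,1]>-.11);P=q[k]
    print(n,len(P),cv2.minEnclosingCircle((P[:,:2]*1000).astype(np.float32)) if len(P) else '')
E
```

```text
at [ 0.5529 -0.1863  0.371 ] ydeg 39.9 t 27.9 q7 0.47
-0.0056 -0.0020 0.0032 -0.0002 steps 0.0
-0.0065 -0.0015 0.2782 -0.0002 steps 2.0
top 391 ((0.9932308793067932, -52.99874496459961), 29.837467193603516)
wrist 3046 ((1.0933369398117065, -54.08477020263672), 29.99799346923828)
```

Call:
{"api": "send_rows", "payload": {"rows": "-0.006 -0.002 0.08 0; -0.006 -0.002 0.16 0; -0.006 -0.002 0.24 0; -0.006 -0.002 0.276 0; -0.006 -0.002 0.276 0"}}

```text
clock: 28.42
tool_pos: [0.5512, -0.1916, 0.2872]
eef_rot: [0.426, 0.905, -0.001, -0.003]
contact_force: [-0.3, -0.1, -0.4]
opening: 0.951
finger_force: 0.0
```

Call:
{"api": "send_rows", "payload": {"rows": "0 0 0 0; 0 0 0 0; 0 0 0 0; 0 0 0 0; 0 0 0 0; 0 0 0 0; 0 0 0 0; 0 0 0 0; 0 0 0 0; 0 0 0 0", "jaw": 1, "force": 15}}

```text
clock: 29.25
tool_pos: [0.5538, -0.1897, 0.2899]
eef_rot: [0.425, 0.905, -0.0, -0.0]
contact_force: [0.3, 1.3, 0.6]
opening: 0.219
finger_force: 0.0
```

Call:
{"api": "send_rows", "payload": {"rows": "0 0 0 0; 0 0 0 0; 0 0 0 0"}}

```text
clock: 29.5
tool_pos: [0.554, -0.1895, 0.29]
eef_rot: [0.425, 0.905, 0.0, 0.0]
contact_force: [-0.4, 1.0, -0.1]
opening: 0.199
finger_force: 15.0
```

```bash
python3 lamp.py -49 10
```

```text
r 0.27108090929328044 az -144.99180445041063 open 0.19869172269762153 15.000062193721533
at [ 0.554  -0.1895  0.29  ] ydeg 39.7 t 29.5 q7 0.39
0.0760 0.0132 0.0000 0.0136 steps 0.7
0.1513 0.0293 0.0000 0.0272 steps 0.7
0.2249 0.0518 0.0000 0.0408 steps 0.7
0.2963 0.0805 0.0000 0.0544 steps 0.7
0.3650 0.1152 0.0000 0.0681 steps 0.7
0.4304 0.1556 0.0001 0.0817 steps 0.7
0.4922 0.2014 0.0001 0.0953 steps 0.7
0.5499 0.2524 0.0001 0.1089 steps 0.7
0.6029 0.3081 0.0001 0.1225 steps 0.7
0.6511 0.3682 0.0001 0.1361 steps 0.7
```

Call:
{"api": "send_rows", "payload": {"rows": "0.076 0.013 0 0.0136; 0.151 0.029 0 0.027; 0.225 0.052 0 0.041; 0.296 0.08 0 0.054; 0.365 0.115 0 0.068; 0.43 0.156 0 0.082; 0.492 0.201 0 0.095; 0.55 0.252 0 0.109; 0.603 0.308 0 0.1225; 0.651 0.368 0 0.136"}}

```text
clock: 30.33
tool_pos: [0.5135, 0.0311, 0.2899]
eef_rot: [0.763, 0.646, -0.001, 0.001]
contact_force: [2.7, -1.9, -2.8]
opening: 0.201
finger_force: 15.0
```

Call:
{"api": "send_rows", "payload": {"rows": "0 0 0 0; 0 0 0 0; 0 0 0 0"}}

```text
clock: 30.58
tool_pos: [0.5135, 0.0311, 0.2901]
eef_rot: [0.761, 0.648, -0.0, -0.0]
contact_force: [-0.7, 1.4, 1.9]
opening: 0.194
finger_force: 15.0
```

```bash
python3 lamp.py 0.5 1; python3 -c "
from h import *
print(sensors.get_state()['contact_force'])"
```

```text
r 0.2704424769793962 az 166.07722314650306 open 0.19402322046883277 15.001953849568963
at [0.5135 0.0311 0.2901] ydeg -9.2 t 30.58 q7 -0.74
-0.0080 0.0009 0.0000 -0.0014 steps 0.1
[-0.69436419  1.40398349  1.91516721]
```

Call:
{"api": "send_rows", "payload": {"rows": "0.008 0 0 0.001; 0.008 0 0 0.001; 0.008 0 0 0.001; 0.008 0 0 0.001"}}

```text
clock: 30.92
tool_pos: [0.514, 0.0329, 0.2901]
eef_rot: [0.764, 0.645, -0.0, 0.0]
contact_force: [-1.3, -0.4, 2.6]
opening: 0.2
finger_force: 15.0
```

Call:
{"api": "send_rows", "payload": {"rows": "0 0 0 0; 0 0 0 0; 0 0 0 0; 0 0 0 0; 0 0 0 0; 0 0 -0.1 0; 0 0 -0.2 0; 0 0 -0.35 0; 0 0 -0.35 0; 0 0 -0.35 0", "jaw": 0}}

```text
clock: 31.75
tool_pos: [0.5157, 0.0341, 0.3974]
eef_rot: [0.764, 0.645, 0.003, 0.002]
contact_force: [0.6, 0.9, -1.2]
opening: 0.501
finger_force: 0.0
```

```bash
python3 -c "
from h import *
rows((.33,-.27,.4,-13),(.38,.02,.39,-13))"
```

```text
at [0.5157 0.0341 0.3974] ydeg -9.6 t 31.75 q7 -0.65
-1.1028 -0.4411 -0.0130 0.0094 steps 8.5
-0.1219 -0.4382 0.0221 0.0094 steps 7.1
```

Backing off, then a last look.

Call:
{"api": "send_rows", "payload": {"rows": "-0.1 -0.05 -0.03 0; -0.2 -0.1 -0.03 0; -0.3 -0.15 -0.03 0; -0.4 -0.2 -0.03 0; -0.5 -0.25 -0.03 0; -0.6 -0.3 -0.03 0; -0.7 -0.35 -0.03 0; -0.8 -0.4 -0.03 0; -0.8 -0.4 -0.03 0; -0.8 -0.4 -0.03 0"}}

```text
clock: 32.58
tool_pos: [0.3542, -0.1847, 0.4027]
eef_rot: [0.765, 0.644, -0.001, -0.001]
contact_force: [1.8, 0.3, 0.3]
opening: 0.503
finger_force: 0.0
```

```bash
python3 - <<'E'
from h import *
for n in('top','scene'):
    im,d,c=snap(n,n+'40.png');W=cloud(im,d,c)
    hs=cv2.cvtColor(im,cv2.COLOR_RGB2HSV); k=(hs[...,0]>15)&(hs[...,0]<32)&(hs[...,1]>150)&(W[...,2]>.285)&(W[...,2]<.325)&(W[...,0]<.65)&(W[...,0]>.4)
    P=W[k];print(n,'knob',len(P),cv2.minEnclosingCircle((P[:,:2]*1000).astype(np.float32)) if len(P) else '')
    yaw=np.radians(-13.7);h=np.array([np.cos(yaw),np.sin(yaw)]);y=np.array([-h[1],h[0]])
    q=np.dstack([W[...,:2]@h,W[...,:2]@y,W[...,2]])
    k=(q[...,2]>.13)&(q[...,2]<.185)&(abs(q[...,0]-.49)<.06)&(abs(q[...,1]-.154)<.1);P=q[k];print('slate lat',np.percentile(P[:,1],[.5,99.5]),'h',np.percentile(P[:,0],[1,50,99]))
a=cv2.imread('pics/scene40.png')[130:310,110:450];b=cv2.imread('pics/top40.png')[100:290,130:430]
a=cv2.resize(a,(800,424));b=cv2.resize(b,(278,176));o=np.zeros((600,800,3),np.uint8);o[:424]=a;o[424:,:278]=b
cv2.imwrite('pics/c40.png',o)
E
```

```text
top knob 52 ((512.6096801757812, 29.27235984802246), 8.210269927978516)
slate lat [0.07707195 0.23587104] h [0.47941791 0.49293156 0.51110754]
scene knob 133 ((512.6530151367188, 26.782123565673828), 11.470484733581543)
slate lat [0.07413275 0.23382436] h [0.49027587 0.5011977  0.51194218]
```

View pics/c40.png

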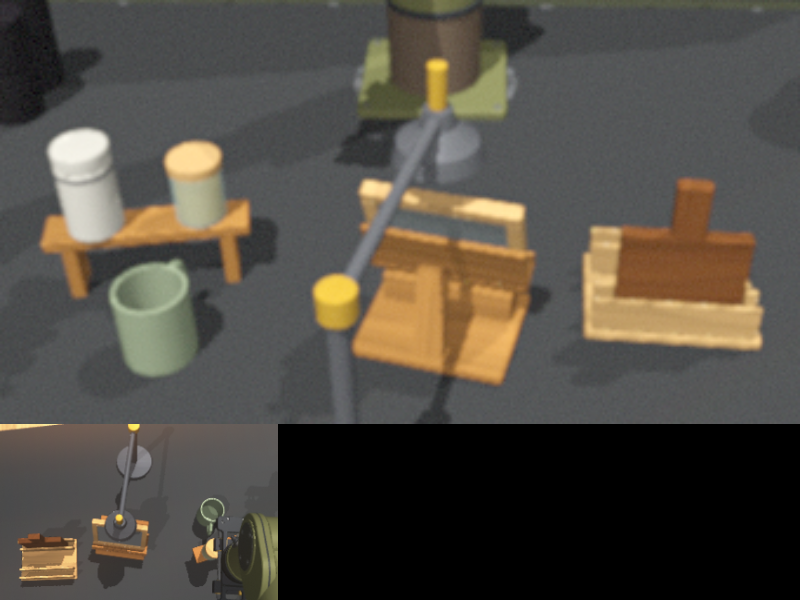

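The final view shows the slate on the easel at (440,215), the shade centred over it at (440,145), the canister upright on the shelf at (90,185), and the jar, mug and paddle where they were. The robot is clear of everything.

```bash
python3 -c "
from plant import finish_job
print(finish_job())"
```

```text
the job is handed in; nothing more can be done
None
```

Handed in at about 33 s with no verdict returned: the slate sits flat on the easel, centred to within about 2 mm; the canister stands upright on the shelf about 1 mm off centre in depth; the lamp shade is back over the slate, about 9 mm from its middle by my measurements; the paddle board, jar and mug were not touched.

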